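Click the plate rack's sliding stop home against the plates

TASK

Two steel plates lean against the fixed hoop of the plate rack on the counter. Push the rack's sliding stop along its rail towards them, with closed fingertips on the rubber thumb pad at its back and without pinching it, past the middle notch until you feel it drop into the last notch, just short of the plates; leave it clicked in there and take the hand away. Push steadily without ramming it, and do not move the plates or lift or shift anything else.

Things in the scene. Friction and masses are not known exactly. Their poses are not given: they have to be found in the camera images.
- rack: steel wire plate rack fixed to the counter, 138 mm wide (x), 380 mm long (y). Origin: centre of its underside, on the counter; y runs along the rail from the sliding stop (-y end) to the plates and the fixed hoop (170 mm high, at y = +150 mm). Two 8 mm side rods at x = +-65 mm, tops 44 mm above the counter; flat rail at x = 0, 24 mm wide, top 16 mm above the counter, with two notches across it
- notch_middle (a point): centre of the middle notch in the rail, a V groove 12 mm wide, at rack y = -30 mm, at the level of the rail's top
- notch_last (a point): centre of the last notch, the same V groove at rack y = +30 mm, nearer the plates; the stop's ball belongs here
- stop (a joint): place of the sliding stop on the rail in m, growing towards the plates: 0.080 in the middle notch, 0.140 in the last; starts at 0 to 0.055. Slides with about 2 N; from about 5 mm before a notch its ball pulls it in (push falls to nothing), then it takes 12 to 19 N to push it out again. Nothing stops it beyond the last notch: its hoop meets the front plate at about 0.154
- ball (a joint): drop of the stop's spring ball in m: under 0.001 on the plain rail, about 0.004 when clicked into a notch. The 9 mm steel pin on top of the carriage sinks with it
- pad_face (a point): centre of the back face of the ribbed black rubber thumb pad, 46 mm wide, 6 mm thick, that covers the back (-y side) of the stop's tab from 19 to 75 mm above the counter; push here, along the rack's +y. The point is 46 mm behind the ball, 47 mm above the counter
- plate_back: steel plate, 210 mm diameter, 15 mm deep, standing on edge on the side rods and leaning 12 degrees back on the fixed hoop. Origin: centre of its underside, which faces the fixed hoop; its z axis points out of its hollow side, towards the stop
- plate_front: the same plate, in front of the other and leaning on it; its rim is some 88 mm along +y from the rack's origin
- tumbler: red plastic tumbler, 74 mm diameter, 100 mm high, standing on the far side of the rack. Origin: centre of its underside
- bowl: white ceramic bowl, 150 mm diameter, 62 mm high, standing on the far side of the rack. Origin: centre of its underside
- board: round wooden rolling board, 260 mm diameter, 20 mm thick, lying on the left of the counter near the robot. Origin: centre of its underside
- pin: mahogany rolling pin, 300 mm long, 37 mm thick, lying on the board. Origin: middle of its underside
- ball_on_stop (a point): grey plastic carriage of the stop, captive on the rail, 46 mm wide, 80 mm long along the rail, top 40 mm above the counter. At its back (-y) an upright tab, 44 mm wide, 10 mm thick, top 74 mm above the counter; at its front, 80 mm ahead of the pad's face, a wire hoop 106 mm wide, top 119 mm above the counter. This point: under the ball, at the rail's top
Mind the look-alikes: they are no part of the job. What is shaped like the plate_front but blue or green is not meant.

How it is judged (in metres and radians):
At the end, for the whole second after the job is handed in: the stop rests with its spring ball dropped at least 3 mm into the last notch, within 2.5 mm of the notch's centre (joint 0.1375 to 0.1425), both plates still lean within 8 mm of where they began, and the tumbler, bowl, board and pin are within 15 mm of where they began (value of joint stop between 0.1375 and 0.1425 m and value of joint ball above 0.003 m and velocity of joint stop between -0.005 and 0.005 m/s and distance of each of plate_back, plate_front from where it was at the start of the episode below 0.008 m and linear speed of plate_front below 0.02 m/s and distance of each of tumbler, bowl, board, pin from where it was at the start of the episode below 0.015 m); the robot touches nothing.
It fails at once if the stop is pinched: fingers press on the pad and on the tab or block behind it at the same time (over 2 N each) (contact force between the fingers and stop_c0 above 2 N and (contact force between the fingers and stop_c1 above 2 N or contact force between the fingers and stop_c2 above 2 N)).
It fails at once if the stop's tab or block is forced elsewhere than on the pad (over 12 N) (contact force between the fingers and stop_c1 above 12 N or contact force between the fingers and stop_c2 above 12 N).
It fails at once if the pad is rammed (over 45 N) (contact force between the fingers and stop_c0 above 45 N).
It fails at once if a plate is moved or lifted (over 12 mm) (distance of any of plate_back, plate_front from where it was at the start of the episode above 0.012 m).
It fails at once if the tumbler, bowl, board or pin is lifted, carried or shifted (over 20 mm) (distance of any of tumbler, bowl, board, pin from where it was at the start of the episode above 0.02 m).
It also fails if it takes over 42 s, if anything falls off the work surface, if the arm or the gripper's body presses on something with over 40 N, if the wrist force passes 120 N, or if a joint passes its speed limit or range.

ROBOT

A 7-joint arm with a two-finger parallel gripper is mounted at the origin on the work surface. World frame = base frame: x ahead of the robot, y to its left, z up, the work surface at z = 0. Lengths are in mm, angles in rad, forces in N, time in s.
With the tool pointing down it reaches from about 400 to 875 mm from the base axis. Payload 19.3 kg.
Tool frame: the origin (TCP) lies at the very end of the fingers, on their centre line; the grasp point (between the pads) lies 19 mm behind it (grip_point_offset is the z of the grasp point in the tool frame, in mm); z points along the fingers, x is the direction in which the jaws open and shut, and the axes are right-handed (so a half turn about z gives the same grasp; the last joint's range is limited). The gripper opens to 85 mm and grips with 20 to 120 N. Pads are 22 mm wide; open, the fingers measure 114 mm over their backs; the gripper's body (76 mm by 85 mm) begins 54 mm behind the grasp point. The pads swing forward as they close: fully open they stand 13 mm farther back than shut.
Start: joints at [1.091, 0.521, -0.036, 1.599, 0.021, 1.021, -0.113], TCP at [248.988, -573.253, 231.291] pointing down, gripper open.
Joint ranges: [-2.91, 2.91], [-0.3, 2.13], [-1.5, 1.42], [0.17, 2.43], [-1.26, 4.41], [0.16, 1.93], [-2.52, 2.52]. Speed limits (rad/s): [1.89, 1.89, 2.39, 2.39, 3.01, 3.01, 3.01].

INTERFACE

Orientations are given as a 3x3 rotation matrix whose columns are the frame's x, y, z axes.
In Python, from workcell import movep, movel, goto_joints, open_gripper, clamp, wait, inverse_kinematics, read_state, camera, PlanningError, finish_job, grip_point_offset gives the robot as it stands. Calls block until the motion is done:
- movep(position, orientation): joint-space move of the TCP to a pose.
- movel(position, frame=None, max_speed=150, guard=None): straight line of the TCP; frame=None keeps the orientation; max_speed is the mean speed in mm/s. With guard (N) it stops when the force on the tool has changed by that much, and returns True; else False.
- goto_joints(angles): joint-space move.
- open_gripper() and clamp(): open the fingers fully, or close them until they stop; the grip force is fixed at half the most.
- wait(seconds).
- inverse_kinematics(position, orientation): joint angles nearest the present ones, or None.
- read_state(): the state.
- camera(name): name is "side" or "top"; returns a dict with "image" (400x640x3 uint8, blue, green, red), "range_z" (400x640 float32, mm along the optical axis (not along the pixel's ray), 0 where there is no reading), "fx", "fy", "cx", "cy" (pixels), "dist_coeffs" ([k1, k2, p1, p2, k3] as OpenCV has them; the pictures are not rectified), "cam_to_world" (4x4, takes a point from camera to world coordinates). Camera axes: x right, y up, looking along -z (the intrinsics and any distortion apply to the point x, -y, -z); pixel columns grow to the right and rows downward; lengths in mm; the calibration is good to about 2 mm. A picture is of the moment at which its call begins.
A pose or a line that the arm cannot do raises PlanningError and nothing moves.
- finish_job(): hands the job in, once; it reports no verdict.
The state is a dict: "time": time; "qpos": joint angles; "qvel": joint speeds; "joint_efforts": joint torques, N m; "eef_pos": TCP position; "tool_rot": TCP orientation; "ft_force": force on the tool from outside, world axes, zero at the start; "torque": the same for the moment, N m; "finger_gap": finger opening in mm.
Only numpy, scipy, OpenCV 4.12 (cv2) and the standard library are available. Lean on these libraries where they do the work, as an engineer would, in place of code of your own. Each camera call takes 0.05 s, during which the arm holds its last target.

## Working session

There is one attempt and no reset: what is moved stays moved. The work goes in short steps, each a Python script; the robot and the scene stay as the last script left them, time stands still between calls to the robot, and variables do not carry over. Pictures are saved under pics/ and viewed, and the job is handed in when it is done.

```bash
ls; mkdir -p pics; python3 - <<'E'
from workcell import *
import cv2,numpy as np,pickle
s=read_state(); print(s['time'],s['eef_pos'],s['tool_rot'],s['ft_force'],s['finger_gap'],grip_point_offset)
for n in ('side','top'):
    c=camera(n); pickle.dump(c,open(f'pics/{n}0.pkl','wb')); cv2.imwrite(f'pics/{n}0.png',c['image'])
    print(n,c['fx'],c['cx'],c['cy'],c['dist_coeffs'],np.round(c['cam_to_world'],3).tolist())
E
```

```text
pics
0.0 [ 248.8561758  -572.94678259  230.72558936] [[ 3.98432039e-01 -9.17197697e-01 -5.43965168e-04]
 [-9.17197156e-01 -3.98432398e-01  1.00082131e-03]
 [-1.13468434e-03  1.00164031e-04 -9.99999351e-01]] [ 0.64207826 -0.31942978 -0.45256283] 85.43681199575926 -18.700000000000003
side 444.09089903836764 316.60813195466227 201.38689544478433 [-0.06624938  0.          0.          0.          0.        ] [[-0.77, 0.42, -0.48, -148.872], [-0.638, -0.491, 0.593, 916.35], [0.013, 0.763, 0.646, 1021.323], [0.0, 0.0, 0.0, 1.0]]
top 511.4341833406955 318.1708926277863 196.90602215233852 [-0.06446162  0.          0.          0.          0.        ] [[-0.014, 0.986, -0.168, 266.836], [-1.0, -0.016, -0.009, 80.667], [-0.011, 0.168, 0.986, 1727.568], [0.0, 0.0, 0.0, 1.0]]
```

View pics/side0.png

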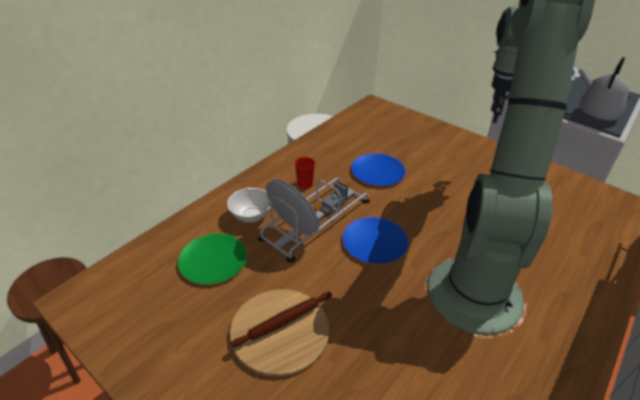

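View pics/top0.png

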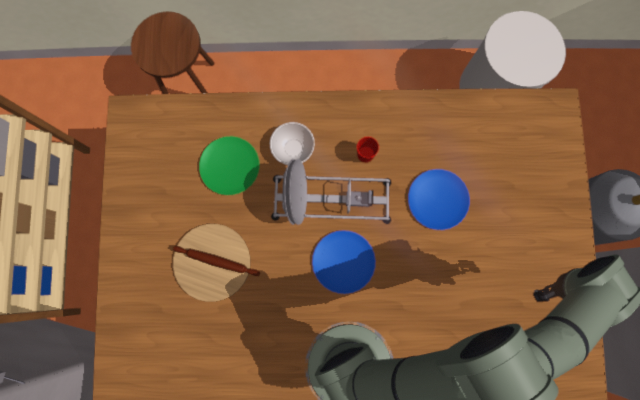

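```bash
cat > h.py <<'E'
import numpy as np,cv2,pickle
def ray(c,uv):
    K=np.array([[c['fx'],0,c['cx']],[0,c['fy'],c['cy']],[0,0,1.]])
    p=cv2.undistortPoints(np.array(uv,float).reshape(-1,1,2),K,np.array(c['dist_coeffs'])).reshape(-1,2)
    d=np.c_[p[:,0],-p[:,1],-np.ones(len(p))]
    T=np.array(c['cam_to_world']); return T[:3,3],d@T[:3,:3].T
def onplane(c,uv,z):
    o,d=ray(c,uv); return o+d*((z-o[2])/d[:,2])[:,None]
def proj(c,P):
    T=np.array(c['cam_to_world']); q=(np.array(P,float).reshape(-1,3)-T[:3,3])@T[:3,:3]
    q=q*[1,-1,-1]
    K=np.array([[c['fx'],0,c['cx']],[0,c['fy'],c['cy']],[0,0,1.]])
    return cv2.projectPoints(q,np.zeros(3),np.zeros(3),K,np.array(c['dist_coeffs']))[0].reshape(-1,2)
def cloud(c):
    z=c['range_z'];v,u=np.nonzero(z>0)
    o,d=ray(c,np.c_[u,v]); P=np.full(z.shape+(3,),np.nan); P[v,u]=o+d*z[v,u][:,None]; return P
def load(n): return pickle.load(open(f'pics/{n}.pkl','rb'))
def zoom(c,u0,v0,w,h,k,fn):
    cv2.imwrite(fn,cv2.resize(c['image'][v0:v0+h,u0:u0+w],None,fx=k,fy=k,interpolation=cv2.INTER_CUBIC))
E
python3 - <<'E'
from h import *
c=load('top0'); zoom(c,265,160,135,75,5.9,'pics/topz.png')
c=load('side0'); zoom(c,250,160,130,110,5,'pics/sidez.png')
E
```

```text
(no output)
```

View pics/topz.png

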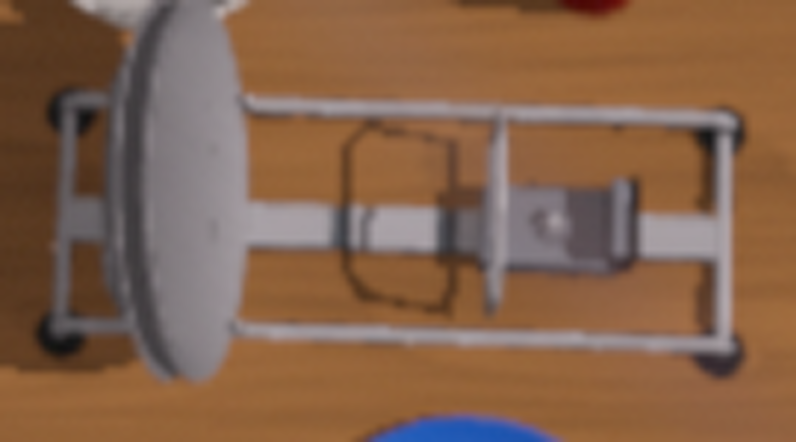

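View pics/sidez.png

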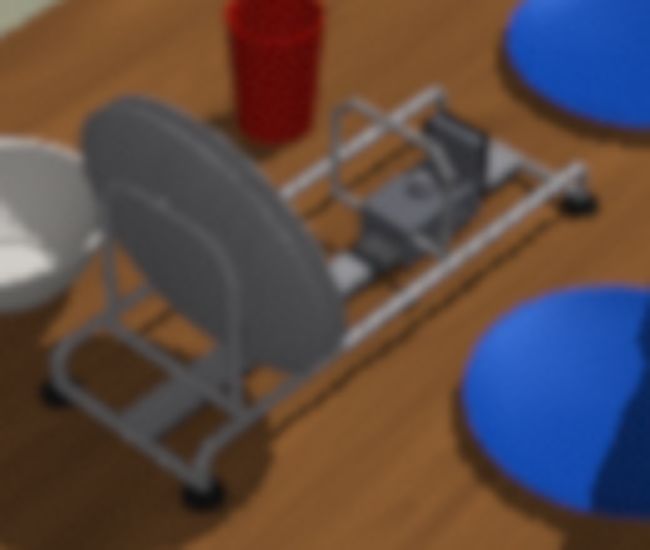

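```bash
python3 - <<'E'
from h import *
c=load('top0'); im=c['image']; hsv=cv2.cvtColor(im,cv2.COLOR_BGR2HSV)
S=hsv[...,1].astype(float);V=hsv[...,2].astype(float)
k=5.9
def Z(x,y): return np.array([265+x/k-.5+.5/k,160+y/k-.5+.5/k])
W=np.clip(140-S,0,None)*(V>60)
def rod(p,q,lo=40):
    p,q=Z(*p),Z(*q);out=[]
    for u in range(int(p[0])+1,int(q[0])):
        v=p[1]+(q[1]-p[1])*(u-p[0])/(q[0]-p[0]); r=np.arange(int(round(v))-3,int(round(v))+4); w=W[r,u]
        w=np.clip(w-20,0,None)
        if w.sum()>0: out.append((u,(w*r).sum()/w.sum()))
    return np.array(out)
dirs=[];mids=[]
for a,b,z in [((255,103),(480,112),40),((515,113),(705,121),40),((245,327),(700,346),40),((255,224),(330,226),16),((645,235),(710,238),16)]:
    o=rod(a,b); P=onplane(c,o,z)
    f=np.polyfit(P[:,1],P[:,0],1); r=P[:,0]-np.polyval(f,P[:,1]); print(z,'x = %.4f*y+%.1f'%tuple(f),'rms',r.std().round(2),'yrange',P[:,1].min().round(),P[:,1].max().round(),np.polyval(f,P[:,1].mean()).round(1))
for nm,pt,z in [('crossR',(724,237),40),('crossL',(65,220),40),('pinTop',(552,222),45),('padTopBack',(637,222),75),('tabTop',(622,222),74),('hoopTop',(494,210),119),('nLast',(343,227),12),('nMid',(452,232),12),('tabU',(618,180),74),('tabD',(618,268),74)]:
    print(nm,onplane(c,[Z(*pt)],z)[0].round(1))
P=cloud(c)
for nm,pt in [('rail',(290,225)),('rail2',(680,237)),('block',(530,230)),('tab',(622,222)),('rod',(600,116)),('table',(400,400))]:
    u,v=np.round(Z(*pt)).astype(int); print(nm,P[v,u].round(1))
E
```

```text
40 x = 0.0422*y+616.9 rms 0.28 yrange 8.0 129.0 619.8
40 x = 0.0426*y+616.3 rms 0.34 yrange -124.0 -19.0 613.2
40 x = 0.0474*y+486.7 rms 0.27 yrange -116.0 133.0 487.2
16 x = 0.0217*y+553.4 rms 0.02 yrange 93.0 130.0 555.8
16 x = 0.1041*y+557.4 rms 0.85 yrange -124.0 -94.0 546.1
crossR [ 541.9 -135.5   40. ]
crossL [557.6 238.1  40. ]
pinTop [551.2 -37.9  45. ]
padTopBack [545.4 -83.   75. ]
tabTop [545.7 -74.8  74. ]
hoopTop [545.8  -1.5 119. ]
nLast [555.8  80.3  12. ]
nMid [551.9  17.5  12. ]
tabU [569.5 -73.3  74. ]
tabD [519.9 -71.8  74. ]
rail [556.2 109.9  13.4]
rail2 [ 547.1 -115.     5.3]
block [546.9 -24.5  35.7]
tab [547.2 -75.2  69.1]
rod [612.9 -66.1  44.3]
table [457.5  50.3   2. ]
```

```bash
cat >> h.py <<'E'
a=0.045; n=np.hypot(1,a)
ey=np.array([a,1,0])/n; ex=np.array([1,-a,0])/n
C=np.array([551.65+a*50,50,0])
def W(y,z,x=0): return C+ey*y+ex*x+np.array([0,0,z])
def R(s): 
    x=ex*s; z=np.array([0,0,-1.]); return np.c_[x,np.cross(z,x),z]
E
python3 - <<'E'
from workcell import *
from h import *
print(read_state()['qpos'].round(2) if hasattr(read_state()['qpos'],'round') else read_state()['qpos'])
for s in (1,-1):
  for y,z in((-157,200),(-157,38),(-27,38),(-27,200)):
    q=inverse_kinematics(W(y,z),R(s)); print(s,y,z,W(y,z).round(1),None if q is None else np.round(q,2))
E
```

```text
[ 1.09  0.52 -0.04  1.6   0.02  1.02 -0.11]
1 -157 200 [ 546.8 -106.8  200. ] [ 0.45  0.49 -0.49  1.8   0.28  0.93 -0.21]
1 -157 38 [ 546.8 -106.8   38. ] [ 0.36  0.72 -0.39  1.9   0.45  0.61 -0.35]
1 -27 38 [552.7  23.   38. ] [ 0.16  0.72 -0.43  1.9   0.49  0.62 -0.63]
1 -27 200 [552.7  23.  200. ] [ 0.28  0.5  -0.59  1.8   0.33  0.94 -0.5 ]
-1 -157 200 [ 546.8 -106.8  200. ] [-0.53  0.64  0.94  1.84 -0.62  0.98 -2.51]
-1 -157 38 [ 546.8 -106.8   38. ] [-0.27  0.78  0.51  1.93 -0.65  0.61 -2.51]
-1 -27 38 [552.7  23.   38. ] [-0.65  0.86  0.75  1.95 -0.91  0.71 -2.52]
-1 -27 200 [552.7  23.  200. ] [-0.89  0.81  1.22  1.86 -0.86  1.12 -2.52]
```

```bash
python3 - <<'E'
from workcell import *
from h import *
clamp(); print(read_state()['finger_gap'])
movep(W(-157,200),R(1)); movel(W(-157,95)); 
s=read_state(); print(s['time'],s['eef_pos'],W(-157,95),s['ft_force'])
c=camera('side'); pickle.dump(c,open('pics/side1.pkl','wb')); zoom(c,250,120,160,120,5,'pics/side1.png')
c=camera('top'); pickle.dump(c,open('pics/top1.pkl','wb')); zoom(c,265,150,160,90,5,'pics/top1.png')
E
```

```text
0.029889775441858214
3.7167 [ 547.28040402 -106.9164504    95.70034644] [ 546.84214247 -106.84127852   95.        ] [ 0.36962383 -0.36034919  0.21101516]
```

View pics/side1.png

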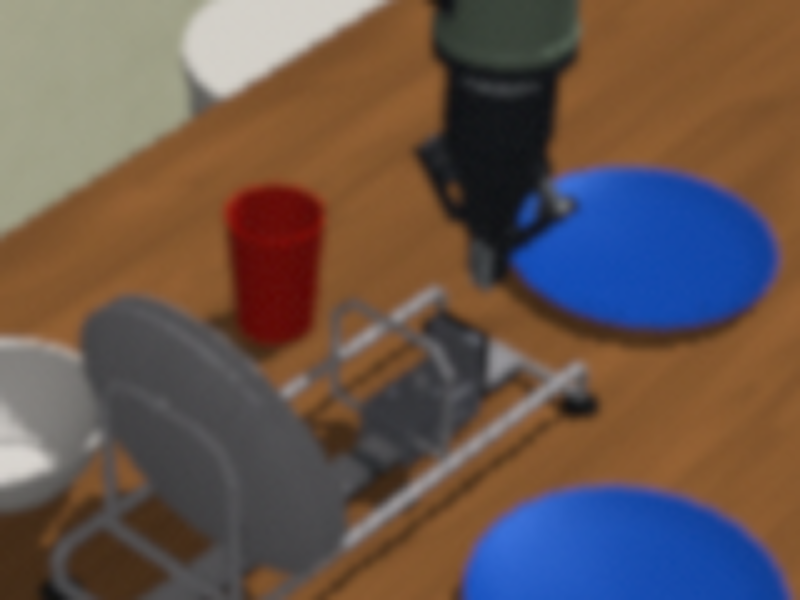

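View pics/top1.png

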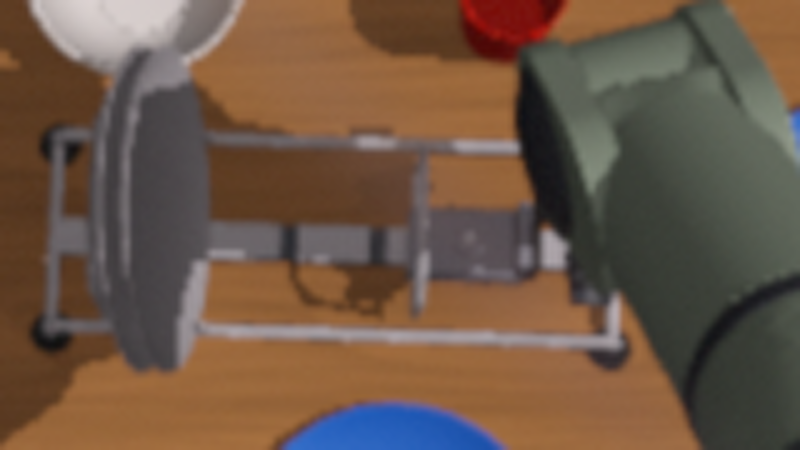

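```bash
python3 - <<'E'
from h import *
c=load('top1'); Zf=lambda x,y:np.array([[265+x/5-.4,150+y/5-.4]])
for nm,p,z in [('last',(289,243),14),('mid',(377,246),14),('cL',(56,230),40),('cR',(612,318),40),('pinTop',(472,240),46),('hoop',(420,225),119),('padback',(537,240),75)]:
    P=onplane(c,Zf(*p),z)[0]; print(nm,P.round(1),'rack y',((P-C)@ey).round(1),'x',((P-C)@ex).round(1))
s=load('side1')
print((proj(s,[[547.3,-106.9,95.7],W(-133,75,-22),W(-133,75,22),W(-133,19,-22)])-[250,120])*5+2)
E
```

```text
last [555.   81.3  14. ] rack y 31.4 x -0.3
mid [552.   21.6  14. ] rack y -28.4 x -0.7
cL [561.9 237.5  40. ] rack y 187.6 x -0.4
cR [ 496.6 -132.9   40. ] rack y -185.3 x -49.0
pinTop [549.7 -40.7  46. ] rack y -90.8 x -0.1
hoop [547.7  -2.5 119. ] rack y -52.7 x -3.9
padback [544.1 -81.2  75. ] rack y -131.5 x -3.9
[[485.35421651 282.1285507 ]
 [486.8437103  334.96962707]
 [438.00258934 308.21587405]
 [482.30016132 397.35560925]]
```

```bash
sed -i 's/^C=.*/C=np.array([551.65+a*51.3,51.3,0])/' h.py; python3 - <<'E'
from workcell import *
from h import *
movel(W(-161,95),R(1)); print(movel(W(-161,40),max_speed=80,guard=10))
def st():
    s=read_state(); p=np.array(s['eef_pos'])-C; f=np.array(s['ft_force']); return s['time'],p@ey,p@ex,p[2],f@ey,f@ex,f[2]
b=st(); print(np.round(b,2))
y=-161
while y<-135:
    y+=2; g=movel(W(y,40),max_speed=20,guard=5); s=st(); print(y,g,np.round(s,2))
    if s[4]<b[4]-1.2 or g: break
E
```

```text
False
[   4.9  -160.93    0.24   40.26   -0.45    0.84    0.27]
-159 False [ 5.1500e+00 -1.5887e+02  2.4000e-01  4.0400e+01 -4.8000e-01  8.0000e-02
  4.0000e-02]
-157 False [ 5.4000e+00 -1.5688e+02  2.0000e-02  4.0090e+01  2.8000e-01  4.0000e-01
  4.6000e-01]
-155 False [ 5.6500e+00 -1.5483e+02 -3.0000e-02  3.9970e+01 -9.3000e-01  2.6000e-01
  1.3000e-01]
-153 False [ 5.9000e+00 -1.5284e+02 -2.0000e-02  4.0000e+01 -1.8000e-01 -4.0000e-02
 -9.2000e-01]
-151 False [ 6.1500e+00 -1.5082e+02 -0.0000e+00  3.9990e+01  1.3000e-01 -6.9000e-01
  5.7000e-01]
-149 False [ 6.4000e+00 -1.4883e+02 -1.0000e-02  3.9990e+01 -2.2000e-01  5.8000e-01
  5.0000e-01]
-147 False [ 6.6500e+00 -1.4682e+02  2.0000e-02  4.0010e+01  1.2000e-01 -2.6000e-01
  1.3000e-01]
-145 False [ 6.9000e+00 -1.4479e+02  2.0000e-02  4.0010e+01 -2.0000e-01 -6.9000e-01
 -3.5000e-01]
-143 False [ 7.1500e+00 -1.4275e+02  1.0000e-02  3.9990e+01  2.1000e-01 -2.2000e-01
  1.4900e+00]
-141 False [ 7.4000e+00 -1.4074e+02  1.0000e-02  4.0010e+01  1.2000e-01 -4.7000e-01
 -1.5000e-01]
-139 False [   7.65 -138.76   -0.     40.01   -0.81    0.29    0.68]
-137 False [ 7.9000e+00 -1.3678e+02  3.0000e-02  4.0030e+01 -1.7000e-01  2.2000e-01
  2.9000e-01]
-135 False [ 8.1500e+00 -1.3477e+02  1.0000e-02  4.0000e+01  1.3000e-01 -2.3000e-01
 -9.2000e-01]
```

```bash
python3 - <<'E'
from workcell import *
from h import *
F=[]
for i in range(10):
    F.append(np.array(read_state()['ft_force'])@ey); wait(0.02)
print(np.round(F,2))
c=camera('side'); pickle.dump(c,open('pics/side2.pkl','wb')); zoom(c,280,140,120,90,6.6,'pics/side2.png')
c=camera('top'); pickle.dump(c,open('pics/top2.pkl','wb')); zoom(c,265,150,160,90,5,'pics/top2.png')
E
```

```text
[ 0.13  0.28 -0.22  0.4  -0.19  0.05 -0.62  0.96  0.41 -0.65]
```

View pics/side2.png

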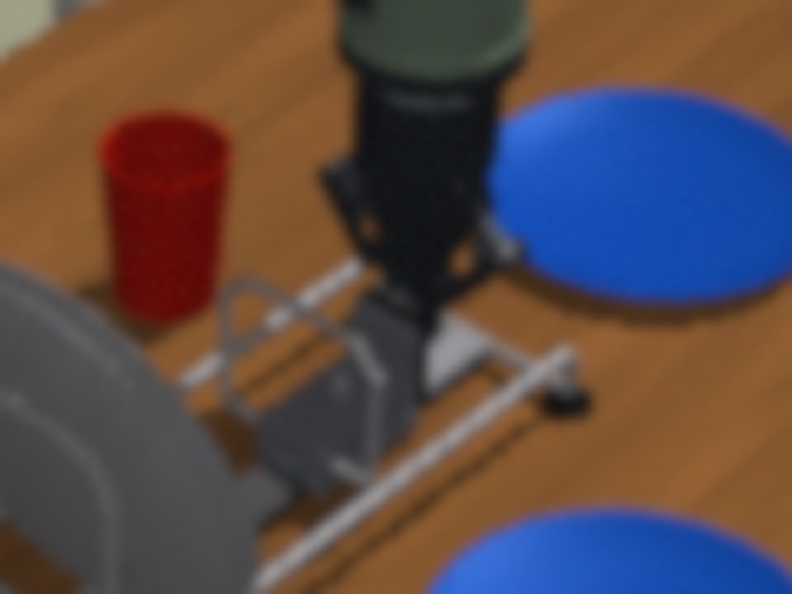

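View pics/top2.png

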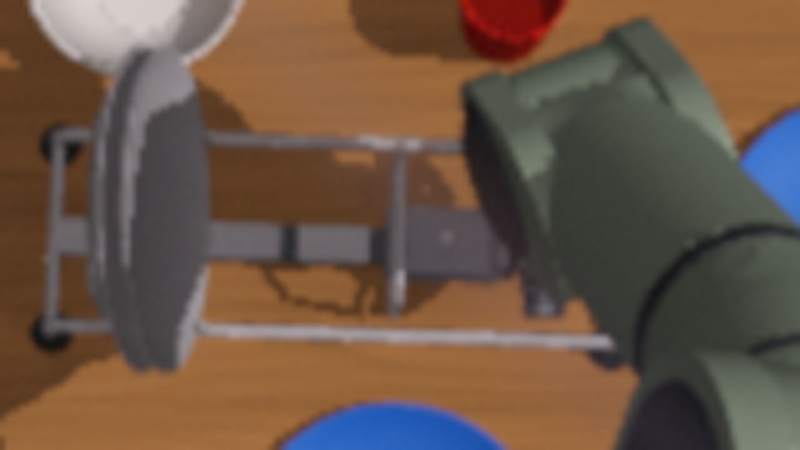

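```bash
cat >> h.py <<'E'
def st(k=4):
    from workcell import read_state,wait
    A=[]
    for i in range(k):
        s=read_state(); p=np.array(s['eef_pos'])-C; f=np.array(s['ft_force']); A.append([s['time'],p@ey,p@ex,p[2],f@ey,f@ex,f[2]])
        if i<k-1: wait(0.01)
    return np.mean(A,0)
E
python3 - <<'E'
from workcell import *
from h import *
movel(W(-97,40),max_speed=25,guard=12); print(np.round(st(),2))
y=-97
while y<-74:
    y+=1; g=movel(W(y,40),max_speed=15,guard=25); s=st(); print(y,g,np.round(s,2))
    if g: break
E
```

```text
[ 1.010e+01 -9.684e+01 -5.000e-02  4.000e+01 -3.100e-01  1.800e-01
  7.100e-01]
-96 False [ 1.037e+01 -9.588e+01 -1.000e-02  3.999e+01  2.900e-01  6.300e-01
  1.300e-01]
-95 False [ 1.065e+01 -9.489e+01  1.000e-02  4.000e+01 -2.300e-01 -4.400e-01
 -2.000e-02]
-94 False [ 1.092e+01 -9.393e+01  1.000e-02  4.001e+01  1.500e-01 -1.700e-01
  2.800e-01]
-93 False [ 1.120e+01 -9.293e+01 -1.000e-02  3.999e+01  1.100e-01 -4.600e-01
 -1.200e-01]
-92 False [ 1.147e+01 -9.194e+01  0.000e+00  4.000e+01 -1.900e-01 -3.000e-02
 -3.500e-01]
-91 False [ 1.175e+01 -9.092e+01 -0.000e+00  4.000e+01 -3.200e-01  8.000e-02
 -2.100e-01]
-90 False [ 1.202e+01 -8.993e+01  0.000e+00  4.001e+01 -8.300e-01  6.000e-02
  3.600e-01]
-89 False [ 1.230e+01 -8.894e+01 -1.000e-02  4.000e+01  1.800e-01 -3.200e-01
  1.400e-01]
-88 False [ 1.257e+01 -8.859e+01 -1.000e-02  4.000e+01 -5.130e+00  4.000e-01
  7.400e-01]
-87 False [ 1.285e+01 -8.820e+01 -3.000e-02  4.001e+01 -8.970e+00  9.400e-01
  1.160e+00]
-86 False [ 1.312e+01 -8.736e+01 -1.000e-02  4.003e+01 -9.420e+00  6.000e-01
  1.560e+00]
-85 False [ 1.340e+01 -8.605e+
[... 349 characters left out ...]
01 -8.078e+01  2.000e-02  4.001e+01  9.000e-02  1.400e-01
 -4.500e-01]
-80 False [ 1.477e+01 -7.989e+01 -1.000e-02  3.999e+01  5.200e-01  2.000e-02
  6.000e-02]
-79 False [ 1.505e+01 -7.885e+01  2.000e-02  4.001e+01  0.000e+00 -2.400e-01
 -3.500e-01]
-78 False [ 1.532e+01 -7.788e+01 -1.000e-02  3.999e+01  1.000e-01 -1.100e-01
  2.000e-02]
-77 False [ 1.560e+01 -7.687e+01 -0.000e+00  4.000e+01  6.000e-02 -2.000e-01
  4.800e-01]
-76 False [ 1.587e+01 -7.587e+01  0.000e+00  4.000e+01 -1.100e-01 -5.000e-02
  1.700e-01]
-75 False [ 1.615e+01 -7.489e+01  0.000e+00  4.000e+01 -7.000e-02  5.000e-02
 -5.000e-02]
-74 False [ 1.642e+01 -7.390e+01 -1.000e-02  4.000e+01  7.000e-02 -3.300e-01
 -2.700e-01]
```

```bash
python3 - <<'E'
from workcell import *
from h import *
print(movel(W(-37,40),max_speed=25,guard=12)); print(np.round(st(),2))
y=-37
while y<-28:
    y+=0.7; g=movel(W(y,40),max_speed=12,guard=6); s=st(); print(round(y,1),g,np.round(s,2))
    if g or s[4]<-2: break
c=camera('side'); pickle.dump(c,open('pics/side3.pkl','wb')); zoom(c,250,140,120,90,6.6,'pics/side3.png')
c=camera('top'); pickle.dump(c,open('pics/top3.pkl','wb')); zoom(c,265,150,160,90,5,'pics/top3.png')
E
```

```text
False
[ 18.08 -36.86  -0.08  39.99   0.25   0.15   0.09]
-36.3 False [ 18.35 -36.21   0.    40.01   0.2   -0.33  -0.15]
-35.6 False [ 1.863e+01 -3.552e+01  0.000e+00  4.001e+01 -1.400e-01  4.000e-02
 -1.300e-01]
-34.9 False [ 1.890e+01 -3.481e+01 -1.000e-02  3.999e+01  4.400e-01  9.000e-02
  1.800e-01]
-34.2 False [ 19.18 -34.15   0.    40.     0.25  -0.32  -0.19]
-33.5 False [ 1.945e+01 -3.344e+01 -1.000e-02  4.000e+01 -0.000e+00 -1.600e-01
  2.300e-01]
-32.8 False [ 1.973e+01 -3.275e+01 -1.000e-02  3.999e+01  1.000e-01 -1.600e-01
  9.000e-02]
-32.1 False [ 20.   -32.04   0.    40.     0.46   0.1   -0.31]
-31.4 False [ 2.028e+01 -3.134e+01 -1.000e-02  4.000e+01  1.000e-01 -1.800e-01
 -4.900e-01]
-30.7 False [ 2.055e+01 -3.065e+01 -1.000e-02  3.999e+01 -2.000e-01  2.700e-01
  3.700e-01]
-30.0 False [ 2.083e+01 -2.996e+01  2.000e-02  4.001e+01  0.000e+00 -3.300e-01
  1.900e-01]
-29.3 False [ 2.110e+01 -2.925e+01  1.000e-02  4.001e+01 -1.400e-01  1.900e-01
 -1.200e-01]
-28.6 False [ 21.38 -28.76  -0.    40.    -1.88   0.12   0.43]
-27.9 False [ 2.165e+01 -2.856e+01 -2.000e-02  4.000e+01 -6.050e+00  2.400e-01
  8.200e-01]
```

View pics/side3.png

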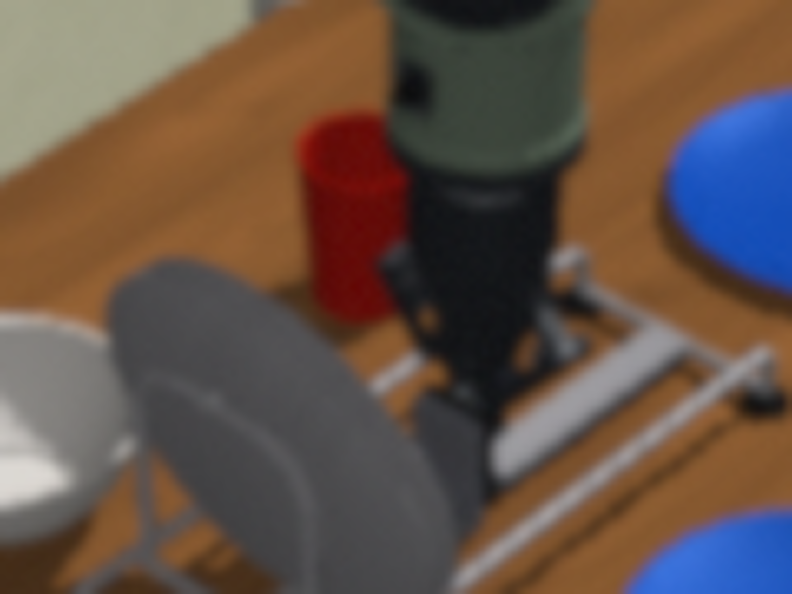

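View pics/top3.png

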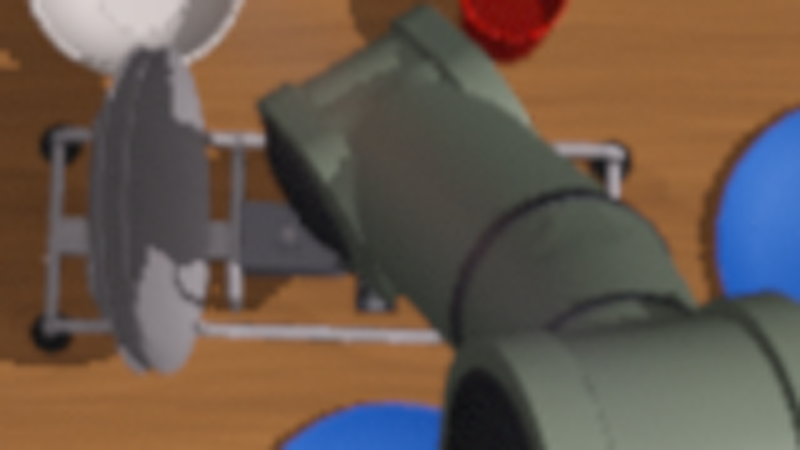

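```bash
python3 - <<'E'
from workcell import *
from h import *
movel(W(-65,40),max_speed=60); movel(W(-65,200),max_speed=150)
movep(W(-330,230,-150),R(1)); wait(0.3)
print(np.round(st(),2))
c=camera('side'); pickle.dump(c,open('pics/side4.pkl','wb')); zoom(c,250,140,130,110,5,'pics/side4.png')
c=camera('top'); pickle.dump(c,open('pics/top4.pkl','wb')); zoom(c,265,150,160,90,5,'pics/top4.png')
cv2.imwrite('pics/top4f.png',c['image'])
Zf=lambda x,y:np.array([[265+x/5-.4,150+y/5-.4]])
a=load('top0')['image'];d=cv2.absdiff(a,c['image']).max(2)
cv2.imwrite('pics/diff.png',d)
E
```

```text
[ 2.5230e+01 -3.2950e+02 -1.4963e+02  2.2991e+02 -2.0000e-02 -3.0000e-01
  5.8000e-01]
```

View pics/side4.png

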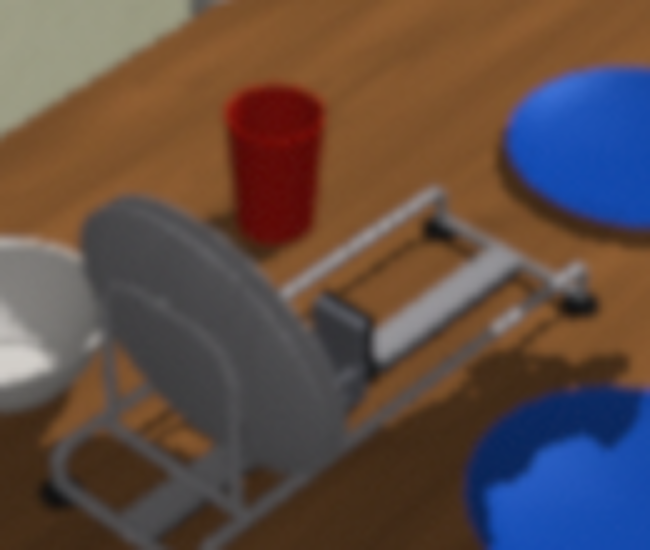

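View pics/top4.png

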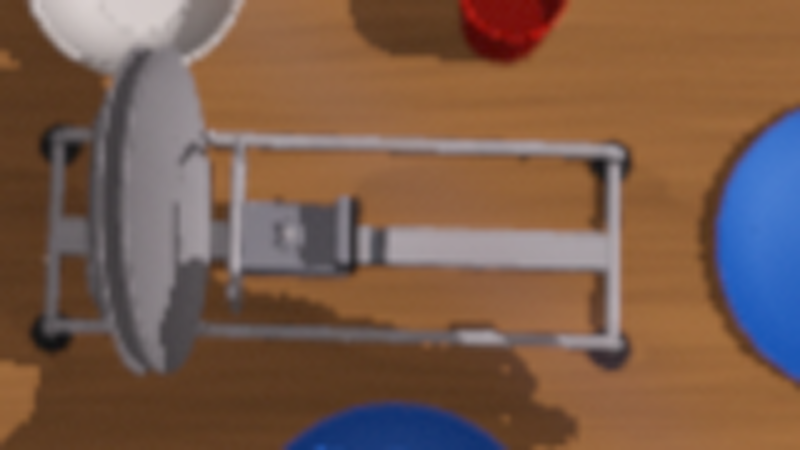

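View pics/top4f.png

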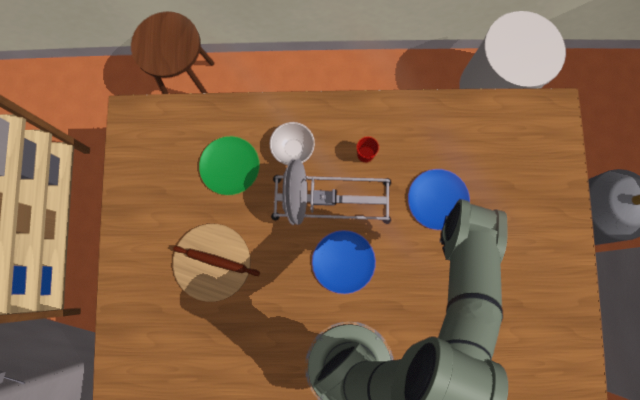

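```bash
python3 - <<'E'
from workcell import *
finish_job(); print(read_state()['time'])
E
```

```text
the job is handed in; nothing more can be done
the job is handed in; nothing more can be done
```

The stop is in the last notch by both touch and camera, and the job was handed in at about 25 s of the 42 s allowed. No verdict was reported.

**What I did:** I found the rack, notches and stop in the two camera views. I lowered the closed fingertips behind the rubber pad and pushed slowly along the rail through the middle notch. When the stop seated in the last notch I backed straight off the pad, raised the hand and moved it clear.

**Forces felt:** After each step, pushing out of the middle notch read about 9.4 N. In the last notch I stopped at about 6 N. I read the force only between steps, so brief peaks could have been higher. The force guards (12 N on the long moves, 25 N through the middle notch, 6 N at the last) never tripped.

**Last checks:**
- **Seating:** the fingers met the seated stop 60.1 mm beyond the point where they met it in the middle notch, against 60 mm nominal.
- **Position:** the top view showed the steel pin in the same image column as the last notch, and the middle notch bare behind the stop.
- **Everything else:** the plates, tumbler, bowl, board and rolling pin looked unmoved by eye in the before and after pictures. The hand was clear, with tool force near zero.

**Did not work or not checked:**
- **First contact:** the 2 N sliding force was lost in the roughly 0.5 N sensor noise between steps, so I did not feel the fingers meet the pad. I saw it in the picture, with the stop already pushed about 15 mm.
- **Ball depth:** I inferred the drop from the felt click and the pin's position, and did not measure it.

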